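# Shut and latch the inverter's service lid

### The arm

A 6-joint arm with a two-finger parallel gripper is mounted at the origin on the work surface. World frame = base frame: x ahead of the robot, y to its left, z up, the work surface at z = 0. Lengths are in m, angles in degrees, forces in N, time in s.
With the tool pointing down it reaches from about 0.15 to 0.775 m from the base axis. Payload 6.1 kg.
Tool frame: the origin (TCP) lies midway between the tips of the shut fingers; the grasp point (between the pads) lies 19 mm behind it (bot.grasp_offset is the z of the grasp point in the tool frame, in m); z points along the fingers, y is the line along which they close (so a half turn about z gives the same grasp; the last joint's range is limited). The gripper opens to 85 mm and grips with 20 to 120 N. Pads are 22 mm wide; open, the fingers measure 114 mm over their backs; the gripper's body (76 mm by 85 mm) begins 54 mm behind the grasp point. The pads swing forward as they close: fully open they stand 13 mm farther back than shut.
Start: joints at [-70.531, 7.208, -2.269, 80.523, 0, 90], TCP at [0.175, -0.495, 0.231] pointing down, gripper open.
Joint ranges: [-155.77, 155.77], [-54.66, 111.73], [-72.52, 77.12], [-102.08, 115.82], [-83.92, 84.16], [-180, 180]. Speed limits (degrees/s): [136.94, 136.94, 172.46, 180, 180, 180].

### API

Orientations are given as [roll, pitch, yaw] about the fixed x, y, z axes, in that order (R = Rz(yaw) Ry(pitch) Rx(roll)).
In Python, from cell import bot, optics gives the robot as it stands.
- The arm moves only by the tool play_rows, never from a script. Its argument "deltas" is a list of rows, each a list of 3 entries, a list of its own where there are three numbers: the shift along the tool's x, y, z in units of 40 mm (1.0 is 40 mm), then the turn about the tool's z in units of 8 degrees (1.0 is 8 degrees), then the opening, from 0 (shut) to 1 (fully open). A call has 1 to 20 rows; each row is the pose to reach, as a shift and turn from the pose commanded when the call began, along the tool's axes at that moment; what a row does not reach only later rows make up. A row lasts 1/10 s, in which the tool goes at most 50 mm and 8.59 degrees, less where a joint would pass 70% of its speed; a pose out of reach is approached as far as the arm can. A call with a gripper value outside its range is refused whole. The fingers move at their own pace and stop on an object; "squeeze" is the grip in N (left out, the last holds). Time passes only in rows, so rows that repeat a pose let the fingers close. It gives the time, the measured TCP pose, the force, the opening and the grip force at its end, in the units of the state.
- bot.sense(): the state, without advancing time (a new reading comes with each control period).
- optics.camera(name): name is "scene" or "top"; returns the picture (480x640x3 uint8, red, green, blue); there is no depth.
- optics.calibration(name): a dict with "intrinsics" (3x3 intrinsics, pixels), "k1" (the pictures are not rectified: a ray, as slopes to the right and down, at radius r is drawn at 1 + k1 r^2 times it, then the intrinsics apply), "xyz" and "rotation" of the camera in the world. Camera axes: x right, y up, looking along -z (the intrinsics and any distortion apply to the point x, -y, -z); pixel columns grow to the right and rows downward; lengths in m; the calibration is good to about 2 mm. A picture is of the moment at which its call begins. calibration takes no time and is no camera call.
- bot.close_job(): hands the job in; it is judged then, once.
The state is a dict: "time": time; "qpos": joint angles; "qvel": joint speeds; "effort": joint torques, N m; "eef_pos": TCP position; "ee_rot": TCP orientation; "wrist_force": force on the tool from outside, world axes, zero at the start; "wrist_torque": the same for the moment, N m; "gripper_width": finger opening in m; "gripper_force": force on a finger pad.
Only numpy, scipy, OpenCV 4.12 (cv2) and the standard library are available. Lean on these libraries where they do the work, as an engineer would, in place of code of your own. Each camera call takes 0.05 s, during which the arm holds its last target. There are 200 camera calls.

### The job

Swing the inverter's service lid down until it is fully shut, then turn the latch lever clockwise up over its cam as far as the ring's stop and press it down until it sits fully home in the low notch; then let go. The latch is stiff but its pin is small: feel for the stop and never force the lever with more than about 35 N at its knob, turning or pressing. Leave the plug, the wrench and the roll of tape where they lie.

Things in the scene. Friction and masses are not known exactly. Their poses are not given: they have to be found in the camera images.
- housing: the inverter housing, a fixed aluminium box 236 mm (x) by 230 mm (y) by 85 mm high. Its origin lies on the bench under the latch's pivot; z up, y along the front, -x towards the robot at yaw 0. The front block (x -52 to 42 mm) carries the latch; the open bay (x 42 to 184 mm) lies behind it and is covered by the lid.
- pivot (a point): point on the latch's vertical axis, in the housing's top (85 mm above the bench). A dark cam ring lies round it; the lever's pin (34 mm from the axis) rides on it: level, then a ramp 0.6 rad long up to a 9 mm high top 0.28 rad long, then the notch, its floor 4 mm below the start, with a hard stop beyond. In the notch the pin has 0.15 rad of play.
- latch_turn (a joint): lever angle in rad, clockwise from above: 0 when it points along the housing's -y, 1.57 along its -x; starts at -0.3 to -0.02. The notch's middle is at 1.2 to 1.8, differing from ring to ring and not measured: the stop, 0.07 rad beyond, must be felt. Turning takes 3 to 12 N at the knob; at the stop the force rises steeply.
- latch_lift (a joint): height of the lever in m from its starting level: 0 at the start, 0.008 to 0.009 on the cam's top, -0.004 when seated in the notch. The shaft is stiff in its seal: the lever stays at the height it has, until its knob is pressed down with some 6 to 15 N over the notch. Seated, it stays put and cannot be turned back.
- knob (a point): centre of the latch's knob, an upright black cylinder, 22 mm in diameter, 45 mm high, on the lever's end, 105 mm from the axis. At lift 0 this point is 145.5 mm and the knob's flat top 168 mm above the bench. The steel lever bar, 20 mm wide, 8 mm thick, joins it below: its top is 22.5 mm under this point.
- lid (a joint): opening angle of the lid in rad, 0 when fully shut, starts 0.5 to 0.9. The hinge is stiff: the lid stays where it is left and takes 1 to 3 N at its free edge.
- lid_edge (a point): middle of the lid's free (front) edge, on its upper face. The lid is an aluminium plate 134 mm (from hinge to free edge) by 210 mm by 6 mm with a thin grey panel on top (2 mm, look only).
- lid_hinge (a point): middle of the lid's hinge line, which runs along the housing's y on its far side, 178 mm behind the pivot, 85 mm above the bench. The lid's underside passes through it; the upper face is 6 mm off it.
- plug: bystander: a loose black and yellow connector plug, 81 by 50 by 44 mm high, origin under it
- wrench: bystander: a loose wrench lying flat on the bench, to the right of the housing
- tape_roll: bystander: a roll of blue tape, 90 mm across, 24 mm high, lying flat, origin at its underside's centre

How it is judged (in metres and radians):
On the way, in this order (a step that is already met when the one before it is completed fails the run):
1. the lid is shut, the lever not yet turned on to the cam (value of joint lid below 0.03 rad and value of joint latch_lift below 0.003 m), for 0.2 s.
2. the lever has been lifted on to the cam's top, the lid still shut (value of joint latch_lift above 0.006 m and value of joint lid below 0.03 rad), for 0.1 s.
At the end, for the whole second after the job is handed in: the lid is shut (within 0.03 rad) and the lever has been turned past the cam (over 1 rad) and sits in the notch, at least 2 mm lower than at the start (of 4 mm) (value of joint lid below 0.03 rad and value of joint latch_turn above 1 rad and value of joint latch_lift below -0.002 m); the robot touches nothing.
It fails at once if the lever is forced: its pin is driven sideways into the ring's ramp or stop with more than 120 N, which is some 38 N at the knob (contact force between latch_turn_c0 and cam_ring_c4 above 120 N or contact force between latch_turn_c0 and cam_ring_c5 above 120 N or contact force between latch_turn_c0 and cam_ring_c6 above 120 N or contact force between latch_turn_c0 and cam_ring_c9 above 120 N).
It fails at once if the lever is pressed too hard: its pin bears on the ring's level parts, the cam's top or the notch's floor with more than 60 N (contact force between latch_turn_c0 and cam_ring_c0 above 60 N or contact force between latch_turn_c0 and cam_ring_c1 above 60 N or contact force between latch_turn_c0 and cam_ring_c2 above 60 N or contact force between latch_turn_c0 and cam_ring_c3 above 60 N or contact force between latch_turn_c0 and cam_ring_c7 above 60 N or contact force between latch_turn_c0 and cam_ring_c8 above 60 N).
It fails at once if a bystander is shifted by more than 20 mm (distance of any of plug, wrench, tape_roll from where it was at the start of the episode above 0.02 m).
It also fails if it takes over 64 s, if anything falls off the work surface, if the arm or the gripper's body presses on something with over 40 N, if the wrist force passes 120 N, or if a joint passes its speed limit or range.

## Working session

There is one attempt and no reset: what is moved stays moved. The work goes in short steps, Python scripts to look and compute and a tool call to move; the robot and the scene stay as the last step left them, time stands still between calls to the robot, and variables do not carry over. Pictures are saved under pics/ and viewed, at most 10 in all, crops included, and the job is handed in when it is done.

Besides the shell and the picture viewer there is one more tool, called after ">>>" by a JSON object that holds its "method" and its "body", one argument or row to a line. play_rows: Moves the arm, as the interface text tells. Its arguments: {"type":"object","properties":{"deltas":{"type":"array","items":{"type":"array"}},"squeeze":{"type":"number"}},"required":["deltas"]}

```bash
ls; mkdir -p pics
python3 - <<'E'
from cell import bot, optics
import cv2
for n in("scene","top"):
    cv2.imwrite(f"pics/{n}0.png",optics.camera(n)[:,:,::-1]); c=optics.calibration(n); print(n,c)
print(bot.sense())
E
```

```text
pics
scene {'intrinsics': array([[436.59100349,   0.        , 313.13173922],
       [  0.        , 436.59100349, 241.13696921],
       [  0.        ,   0.        ,   1.        ]]), 'k1': -0.043759829684915465, 'xyz': array([1.27314076, 0.08677012, 0.6226399 ]), 'rotation': array([51.95543561, -1.20480727, 97.89793667])}
top {'intrinsics': array([[619.77759048,   0.        , 318.11126987],
       [  0.        , 619.77759048, 230.65345719],
       [  0.        ,   0.        ,   1.        ]]), 'k1': -0.19857502047205003, 'xyz': array([0.39954761, 0.02367612, 1.15237083]), 'rotation': array([ 1.18097530e+01, -7.62280525e-02, -8.87048987e+01])}
{'time': 0.1, 'qpos': array([-7.05295690e+01,  7.23775499e+00, -2.31811834e+00,  8.05242938e+01,
        9.55295980e-04,  8.99996469e+01]), 'qvel': array([-0.05648724, -0.00472721,  0.20071204, -0.03766019, -0.06235179,
       -0.04935762]), 'effort': array([-6.73437626e-04, -4.36912608e+01,  3.53600979e+01,  1.39365572e-02,
       -6.69299061e-05,  1.51384079e-06]), 'eef_pos': array([ 0.1748799 , -0.49464197,  0.23062686]), 'ee_rot': array([-1.79919833e+02, -9.55789046e-04,  1.94707827e+01]), 'wrist_force': array([0.71719028, 0.21322672, 0.21743271]), 'wrist_torque': array([-0.04536232,  0.02524832,  0.01684515]), 'gripper_force': 0.0, 'gripper_width': 0.08567811455949957}
```

View pics/scene0.png

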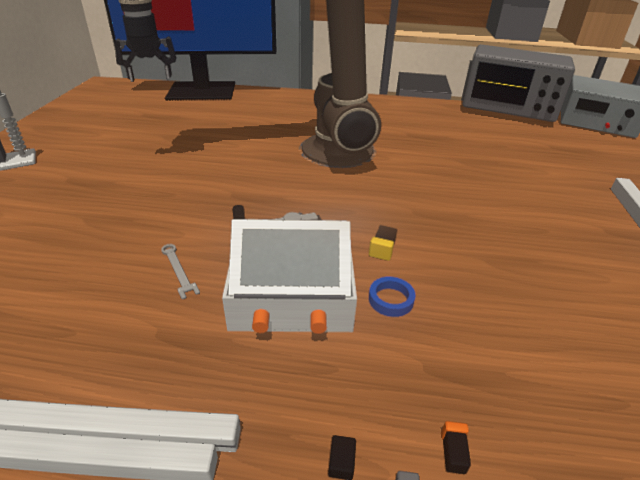

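View pics/top0.png

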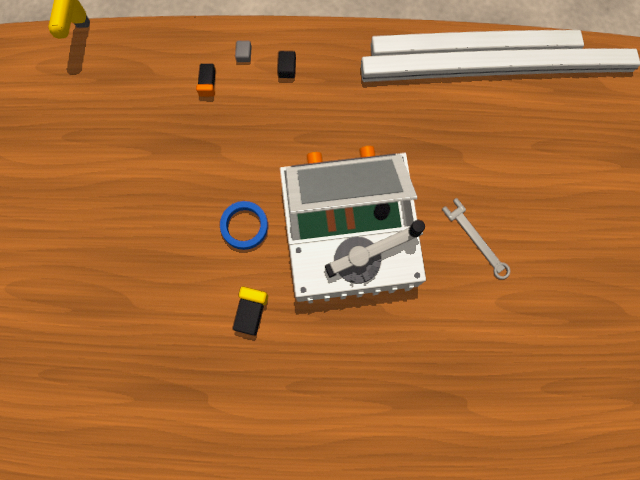

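The scene view shows the housing with its lid part open (free edge at the top, near (290,222)), the knob at (238,212), the plug at (383,243), the tape at (391,296) and the wrench at (180,272). The top view shows the hub at (358,257), the knob at (417,228), the lid's free edge along (290,207)–(415,193), the plug at (250,311), the tape at (244,225) and the wrench at (478,240).

```bash
cat > h.py <<'E'
import numpy as np, cv2
from scipy.spatial.transform import Rotation as Ro
from cell import bot, optics
C={n:optics.calibration(n) for n in("scene","top")}
def ray(n,uv):
    c=C[n];K=c["intrinsics"];d=np.array([(uv[0]-K[0,2])/K[0,0],(uv[1]-K[1,2])/K[1,1]])
    s=d.copy()
    for _ in range(20): s=d/(1+c["k1"]*(s@s))
    v=Ro.from_euler("xyz",c["rotation"],degrees=True).apply([s[0],-s[1],-1])
    return c["xyz"],v/np.linalg.norm(v)
def plane(n,uv,z):
    o,v=ray(n,uv); return o+v*(z-o[2])/v[2]
def tri(a,b):
    o1,v1=ray("scene",a);o2,v2=ray("top",b)
    t=np.linalg.lstsq(np.c_[v1,-v2],o2-o1,rcond=None)[0]
    p,q=o1+t[0]*v1,o2+t[1]*v2
    return (p+q)/2,np.linalg.norm(p-q)
E
python3 - <<'E'
import cv2
a=cv2.imread("pics/top0.png")[140:310,270:440]; b=cv2.imread("pics/scene0.png")[195:340,215:365]
cv2.imwrite("pics/c.png",cv2.hconcat([cv2.resize(a,(400,400),interpolation=2),cv2.resize(b,(400,400),interpolation=2)]))
E
```

```text
(no output)
```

View pics/c.png

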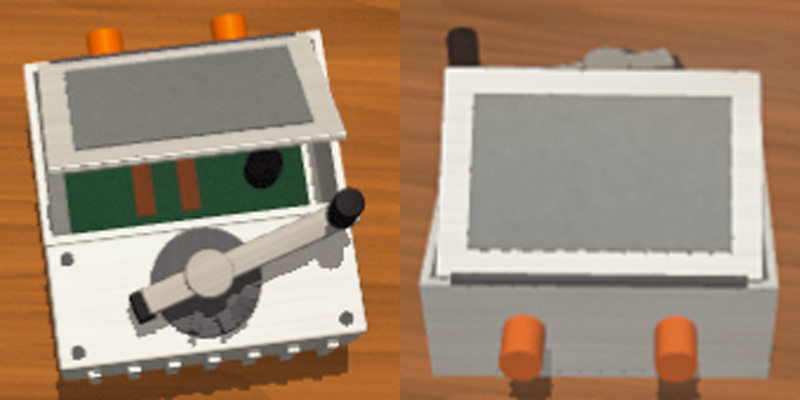

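Run:
```python
from h import *
T=lambda x,y:(270+x*.425,140+y*.425)
S=lambda x,y:(215+(x-400)*.375,195+y*.3625)
np.set_printoptions(precision=4,suppress=True)
cs=[plane("top",T(*p),.085)[:2] for p in((62,370),(367,325),(320,30),(25,65))]
print(cs)
for i in range(4): d=cs[(i+1)%4]-cs[i]; print(np.linalg.norm(d),np.degrees(np.arctan2(d[1],d[0])))
c=np.mean(cs,0); print("c",c)
print("knob top",tri(S(462,34),T(351,203)),plane("top",T(351,203),.168))
print("lid -y",tri(S(445,70),T(345,132)));print("lid +y",tri(S(760,72),T(48,163)))
print("hub",plane("top",T(209,272),.125), "ring",plane("top",T(207,283),.09))
print("plug",plane("top",(250,305),.044),"tape",plane("top",(244,225),.024))
```

```text
[array([0.5045, 0.0622]), array([ 0.5424, -0.1627]), array([ 0.7712, -0.1294]), array([0.7372, 0.0975])]
0.22809122150749392 -80.4331552558944
0.2312370939323352 8.287915242822002
0.2294308830508932 98.53217666766079
0.23535404806792035 -171.3726235710275
c [ 0.6388 -0.0331]
knob top (array([ 0.6164, -0.1371,  0.1672]), np.float64(0.0019333870192747397)) [ 0.6164 -0.1379  0.168 ]
lid -y (array([ 0.6662, -0.1335,  0.1723]), np.float64(0.00024239333960800243))
lid +y (array([0.6381, 0.0734, 0.1756]), np.float64(0.0013719341005588995))
hub [ 0.5731 -0.0422  0.125 ] ring [ 0.5707 -0.0431  0.09  ]
plug [0.4925 0.1463 0.044 ] tape [0.6431 0.1662 0.024 ]
```

Housing yaw is about 8.7°, the pivot about (0.574, -0.043), the lever angle about -0.28 rad and the lid about 0.66 rad. I'll go above the lid first, with the fingers shut.

>>> {"method": "play_rows", "body": {
  "deltas": [
    [[0,0,-1],0,0],
    [[15.6,-7.65,-1],0,0],
    [[15.6,-7.65,-1],0,0],
    [[15.6,-7.65,-1],0,0],
    [[15.6,-7.65,-1],0,0],
    [[15.6,-7.65,-1],0,0],
    [[15.6,-7.65,-1],0,0],
    [[15.6,-7.65,-1],0,0],
    [[15.6,-7.65,-1],0,0],
    [[15.6,-7.65,-1],0,0],
    [[15.6,-7.65,-1],0,0],
    [[15.6,-7.65,-1],0,0],
    [[15.6,-7.65,-1],0,0],
    [[15.6,-7.65,-1],0,0],
    [[15.6,-7.65,-1],0,0],
    [[15.6,-7.65,-1],0,0],
    [[15.6,-7.65,-1],0,0],
    [[15.6,-7.65,-1],0,0]
  ]
}}

```text
time: 1.9
eef_pos: [0.6608, 0.0009, 0.2712]
ee_rot: [180.0, 0.0, 19.4]
wrist_force: [0.1, 0.2, -0.1]
gripper_width: 0.0
gripper_force: 0.0
```

```bash
python3 -c "
from h import *
s=bot.sense();print(s)"
```

```text
{'time': 1.9, 'qpos': array([ 8.92814446e-02,  2.33374447e+01,  2.38136465e+01,  9.05156981e+01,
       -1.66556359e-02,  1.60648204e+02]), 'qvel': array([-0.83734073, -1.24039984, -0.25010834, -0.13606404,  0.02187416,
       -0.04894881]), 'effort': array([ 9.58382674e-01, -5.92368150e+01,  3.45641792e+01, -8.19701515e-02,
        3.18739400e-02, -4.77320682e-04]), 'eef_pos': array([0.6607691 , 0.00094375, 0.2712067 ]), 'ee_rot': array([1.79997373e+02, 4.27839912e-02, 1.94410825e+01]), 'wrist_force': array([ 0.14287452,  0.17026783, -0.14436151]), 'wrist_torque': array([ 0.02913527,  0.01036313, -0.02871414]), 'gripper_force': 0.0, 'gripper_width': 4.907167262182684e-05}
```

>>> {"method": "play_rows", "body": {
  "deltas": [
    [[0,0,1],0,0],
    [[0,0,2],0,0],
    [[0,0,2.4],0,0],
    [[0,0,2.7],0,0],
    [[0,0,3.0],0,0],
    [[0,0,3.3],0,0],
    [[0,0,3.6],0,0],
    [[0,0,3.8],0,0],
    [[0,0,4.0],0,0],
    [[0,0,4.15],0,0],
    [[0,0,4.3],0,0],
    [[0,0,4.3],0,0]
  ]
}}

```text
time: 3.1
eef_pos: [0.661, 0.0016, 0.0982]
ee_rot: [-180.0, 0.1, 19.5]
wrist_force: [-0.6, 0.4, -0.0]
gripper_width: 0.0001
gripper_force: 0.0
```

>>> {"method": "play_rows", "body": {
  "deltas": [
    [[0,0,0.05],0,0],
    [[0,0,0.1],0,0],
    [[0,0,0.14],0,0],
    [[0,0,0.17],0,0],
    [[0,0,0.17],0,0]
  ]
}}

```text
time: 3.6
eef_pos: [0.6613, 0.0015, 0.0924]
ee_rot: [180.0, -0.0, 19.5]
wrist_force: [-0.6, -0.8, -0.0]
gripper_width: -0.0
gripper_force: 0.0
```

```bash
python3 -c "
from h import *
cv2.imwrite('pics/s1.png',cv2.hconcat([optics.camera('scene')[190:350,200:380,::-1].repeat(2,0).repeat(2,1),optics.camera('top')[130:290,270:450,::-1].repeat(2,0).repeat(2,1)]))"
```

```text
(no output)
```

View pics/s1.png

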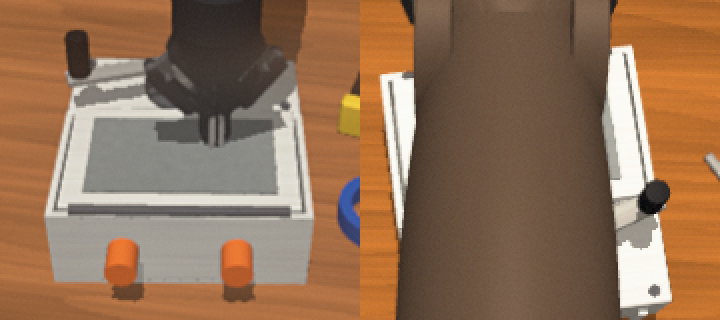

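The lid lies almost flat in its frame under the fingertips (215,140 in the left crop). The knob hasn't moved. I'll press on until the force rises.

>>> {"method": "play_rows", "body": {
  "deltas": [
    [[0,0,0.025],0,0],
    [[0,0,0.025],0,0],
    [[0,0,0.05],0,0],
    [[0,0,0.05],0,0]
  ]
}}

```text
time: 4.1
eef_pos: [0.6614, 0.0015, 0.0911]
ee_rot: [180.0, -0.0, 19.5]
wrist_force: [-1.9, 0.2, 3.4]
gripper_width: 0.0002
gripper_force: 2.1
```

>>> {"method": "play_rows", "body": {
  "deltas": [
    [[0,0,0.02],0,0],
    [[0,0,0.04],0,0],
    [[0,0,0.04],0,0],
    [[0,0,0.04],0,0]
  ]
}}

```text
time: 4.5
eef_pos: [0.6614, 0.0015, 0.091]
ee_rot: [180.0, -0.1, 19.5]
wrist_force: [-5.0, 0.5, 11.8]
gripper_width: 0.0
gripper_force: 6.1
```

Force rose to 12 N at z = 0.091, so the lid is fully shut. Next I'll lift off, go above the knob and give the wrist a half turn to get joint range.

>>> {"method": "play_rows", "body": {
  "deltas": [
    [[0,0,-1],0,0],
    [[0,0,-2.2],0,0],
    [[0,0,-3.2],-1,0],
    [[0,0,-3.8],-2,0.5],
    [[-2.2,2.9,-3.8],-3,0.5],
    [[-2.2,2.9,-3.8],-4,0.5],
    [[-2.2,2.9,-3.8],-5,0.6],
    [[-2.2,2.9,-3.8],-6,0.6],
    [[-2.2,2.9,-3.8],-7,0.6],
    [[-2.2,2.9,-3.8],-8,0.6],
    [[-2.2,2.9,-3.8],-9,0.6],
    [[-2.2,2.9,-3.8],-10,0.6],
    [[-2.2,2.9,-3.8],-11,0.6],
    [[-2.2,2.9,-3.8],-12,0.6],
    [[-2.2,2.9,-3.8],-13,0.6],
    [[-2.2,2.9,-3.8],-14,0.6],
    [[-2.2,2.9,-3.8],-15,0.6],
    [[-2.2,2.9,-3.8],-16,0.6],
    [[-2.2,2.9,-3.8],-17,0.6],
    [[-2.2,2.9,-3.8],-18,0.6]
  ]
}}

```text
time: 6.5
eef_pos: [0.617, -0.1372, 0.2405]
ee_rot: [-180.0, -0.0, 163.8]
wrist_force: [0.0, -0.3, -0.3]
gripper_width: 0.0515
gripper_force: 0.0
```

>>> {"method": "play_rows", "body": {
  "deltas": [
    [[0,0,0],-1,0.6],
    [[0,0,0],-2,0.6],
    [[0,0,0],-3,0.6],
    [[0,0,0],-4,0.6],
    [[0,0,0],-5.1,0.6],
    [[0,0,0],-5.1,0.6]
  ]
}}

```text
time: 7.1
eef_pos: [0.617, -0.1372, 0.2406]
ee_rot: [180.0, -0.0, -155.7]
wrist_force: [-0.0, -0.8, 1.4]
gripper_width: 0.051
gripper_force: 0.0
```

```bash
python3 -c "
from h import *
print(bot.sense()['qpos'])
cv2.imwrite('pics/s2.png',cv2.hconcat([optics.camera('scene')[130:350,180:380,::-1].repeat(2,0).repeat(2,1),optics.camera('top')[110:330,270:470,::-1].repeat(2,0).repeat(2,1)]))"
```

```text
[-1.25347146e+01  1.93041916e+01  1.41989750e+01  8.49119019e+01
  3.04346370e-04 -3.68393769e+01]
```

View pics/s2.png

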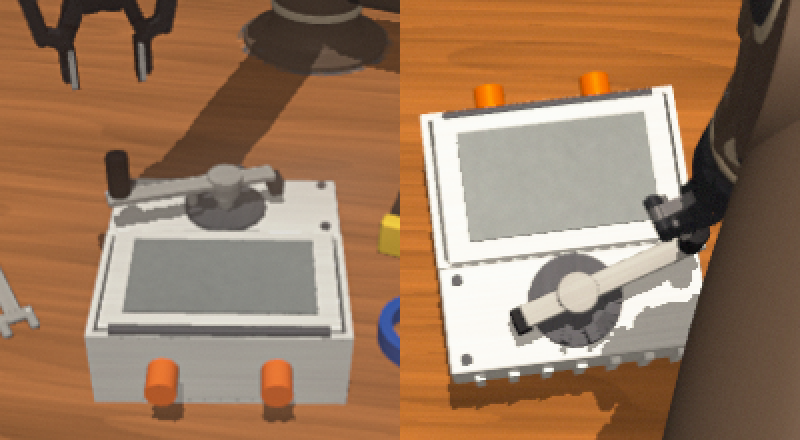

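The lid is shut and the gripper hangs over the knob: knob top at (116,155) in the left crop, inner fingertip at (660,215) in the right crop. Going down to grip it.

>>> {"method": "play_rows", "body": {
  "deltas": [
    [[0,0,0.8],0,0.6],
    [[0,0,1.5],0,0.6],
    [[0,0,2.1],0,0.6],
    [[0,0,2.5],0,0.6],
    [[0,0,2.65],0,0.6],
    [[0,0,2.65],0,0.6]
  ]
}}

```text
time: 7.8
eef_pos: [0.6166, -0.1371, 0.1341]
ee_rot: [179.9, -0.1, -155.8]
wrist_force: [1.4, -0.2, -0.1]
gripper_width: 0.051
gripper_force: 0.0
```

>>> {"method": "play_rows", "body": {
  "deltas": [
    [[0,0,0],0,0.4],
    [[0,0,0],0,0.3],
    [[0,0,0],0,0.2],
    [[0,0,0],0,0.1],
    [[0,0,0],0,0.1],
    [[0,0,0],0,0.1]
  ],
  "squeeze": 30
}}

```text
time: 8.4
eef_pos: [0.6176, -0.1373, 0.1358]
ee_rot: [-179.9, 0.1, -155.7]
wrist_force: [1.0, -0.3, 6.0]
gripper_width: 0.0215
gripper_force: 30.0
```

>>> {"method": "play_rows", "body": {
  "deltas": [
    [[0.1,0,0],0.29,0.1],
    [[0.21,0.01,0],0.57,0.1],
    [[0.31,0.02,0],0.86,0.1],
    [[0.42,0.03,0],1.15,0.1],
    [[0.52,0.05,0],1.43,0.1],
    [[0.62,0.075,0],1.72,0.1],
    [[0.725,0.1,0],2.0,0.1],
    [[0.83,0.13,0],2.3,0.1]
  ]
}}

```text
time: 9.2
eef_pos: [0.5855, -0.1462, 0.1358]
ee_rot: [-180.0, 0.1, -174.2]
wrist_force: [1.8, -0.5, 5.1]
gripper_width: 0.0213
gripper_force: 29.8
```

>>> {"method": "play_rows", "body": {
  "deltas": [
    [[0.1,0,0],0.29,0.1],
    [[0.21,0.01,0],0.57,0.1],
    [[0.31,0.02,0],0.86,0.1],
    [[0.42,0.03,0],1.15,0.1],
    [[0.52,0.05,0],1.43,0.1]
  ]
}}

```text
time: 9.7
eef_pos: [0.5645, -0.1463, 0.1358]
ee_rot: [-180.0, 0.1, 174.4]
wrist_force: [1.0, -0.5, 5.1]
gripper_width: 0.0209
gripper_force: 29.8
```

>>> {"method": "play_rows", "body": {
  "deltas": [
    [[0.1,0,0],0.29,0.1],
    [[0.21,0.01,0],0.57,0.1],
    [[0.31,0.02,0],0.86,0.1]
  ]
}}

```text
time: 10.0
eef_pos: [0.5522, -0.1445, 0.1358]
ee_rot: [-180.0, 0.1, 167.5]
wrist_force: [1.1, -1.0, 5.3]
gripper_width: 0.021
gripper_force: 29.8
```

>>> {"method": "play_rows", "body": {
  "deltas": [
    [[0.1,0,0],0.29,0.1],
    [[0.21,0.01,0],0.57,0.1],
    [[0.31,0.02,0],0.86,0.1]
  ]
}}

```text
time: 10.3
eef_pos: [0.5401, -0.1412, 0.1358]
ee_rot: [-180.0, 0.1, 160.6]
wrist_force: [0.6, -0.8, 4.2]
gripper_width: 0.0212
gripper_force: 29.9
```

>>> {"method": "play_rows", "body": {
  "deltas": [
    [[0.1,0,0],0.29,0.1],
    [[0.21,0.01,0],0.57,0.1],
    [[0.31,0.02,0],0.86,0.1]
  ]
}}

```text
time: 10.6
eef_pos: [0.5297, -0.1367, 0.1363]
ee_rot: [180.0, 0.3, 153.7]
wrist_force: [6.5, -4.4, 5.6]
gripper_width: 0.021
gripper_force: 29.5
```

```bash
python3 -c "
from h import *
print(bot.sense()['wrist_force'])
cv2.imwrite('pics/s3.png',cv2.hconcat([optics.camera('scene')[130:350,180:380,::-1].repeat(2,0).repeat(2,1),optics.camera('top')[110:330,270:470,::-1].repeat(2,0).repeat(2,1)]))"
```

```text
[ 6.53246704 -4.41262267  5.63932751]
```

View pics/s3.png

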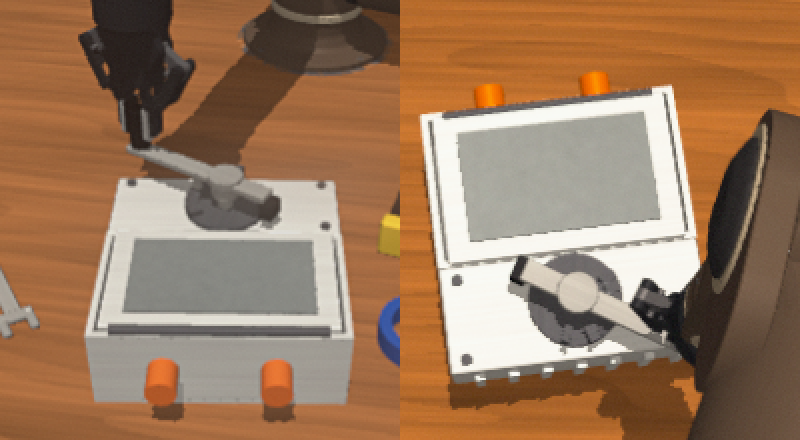

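The lever follows the gripper, pointing to the lower right at about 0.59 rad, and the lid stays shut. The force step and the 0.5 mm rise mark the start of the ramp, so I'll add lift at about 15 mm/rad from here.

>>> {"method": "play_rows", "body": {
  "deltas": [
    [[0.1,0,-0.015],0.29,0.1],
    [[0.21,0.01,-0.03],0.57,0.1],
    [[0.31,0.02,-0.045],0.86,0.1]
  ]
}}

```text
time: 11.0
eef_pos: [0.5191, -0.1307, 0.1378]
ee_rot: [-180.0, 0.3, 146.8]
wrist_force: [2.5, -2.4, 4.3]
gripper_width: 0.0213
gripper_force: 29.4
```

>>> {"method": "play_rows", "body": {
  "deltas": [
    [[0.1,0,-0.015],0.29,0.1],
    [[0.21,0.01,-0.03],0.57,0.1],
    [[0.31,0.02,-0.045],0.86,0.1]
  ]
}}

```text
time: 11.3
eef_pos: [0.5092, -0.1238, 0.1398]
ee_rot: [-180.0, 0.3, 139.9]
wrist_force: [4.5, -5.8, 4.6]
gripper_width: 0.0215
gripper_force: 29.4
```

>>> {"method": "play_rows", "body": {
  "deltas": [
    [[0.1,0,-0.015],0.29,0.1],
    [[0.21,0.01,-0.03],0.57,0.1],
    [[0.31,0.02,-0.045],0.86,0.1]
  ]
}}

```text
time: 11.6
eef_pos: [0.4997, -0.1155, 0.1414]
ee_rot: [-180.0, 0.3, 133.1]
wrist_force: [1.5, -5.9, 6.8]
gripper_width: 0.0211
gripper_force: 29.6
```

>>> {"method": "play_rows", "body": {
  "deltas": [
    [[0.1,0,-0.015],0.29,0.1],
    [[0.21,0.01,-0.03],0.57,0.1],
    [[0.31,0.02,-0.045],0.86,0.1]
  ]
}}

```text
time: 11.9
eef_pos: [0.492, -0.1064, 0.1434]
ee_rot: [-180.0, 0.4, 126.1]
wrist_force: [3.3, -8.2, 4.3]
gripper_width: 0.021
gripper_force: 29.4
```

>>> {"method": "play_rows", "body": {
  "deltas": [
    [[0.1,0,-0.015],0.29,0.1],
    [[0.21,0.01,-0.03],0.57,0.1]
  ]
}}

```text
time: 12.1
eef_pos: [0.4867, -0.0992, 0.1442]
ee_rot: [-179.9, 0.3, 121.6]
wrist_force: [-0.5, -7.8, 6.0]
gripper_width: 0.0211
gripper_force: 29.6
```

>>> {"method": "play_rows", "body": {
  "deltas": [
    [[0.1,0,-0.015],0.29,0.1],
    [[0.21,0.01,-0.02],0.57,0.1],
    [[0.31,0.02,-0.02],0.86,0.1]
  ]
}}

```text
time: 12.4
eef_pos: [0.4803, -0.088, 0.145]
ee_rot: [-179.9, 0.3, 114.7]
wrist_force: [-1.8, -6.8, 6.2]
gripper_width: 0.021
gripper_force: 29.6
```

>>> {"method": "play_rows", "body": {
  "deltas": [
    [[0.1,0,0],0.29,0.1],
    [[0.21,0.01,0],0.57,0.1]
  ]
}}

```text
time: 12.6
eef_pos: [0.4767, -0.0803, 0.1449]
ee_rot: [-179.9, 0.3, 110.1]
wrist_force: [-2.3, -7.6, 6.6]
gripper_width: 0.021
gripper_force: 29.7
```

>>> {"method": "play_rows", "body": {
  "deltas": [
    [[0.05,0,0],0.14,0.1],
    [[0.1,0,0],0.29,0.1]
  ]
}}

```text
time: 12.8
eef_pos: [0.4752, -0.0764, 0.1449]
ee_rot: [-179.9, 0.3, 107.8]
wrist_force: [-2.3, -5.2, 5.6]
gripper_width: 0.0209
gripper_force: 29.7
```

>>> {"method": "play_rows", "body": {
  "deltas": [
    [[0.04,0,0],0.11,0.1],
    [[0.08,0,0],0.21,0.1]
  ]
}}

```text
time: 13.0
eef_pos: [0.4742, -0.0733, 0.1448]
ee_rot: [-179.9, 0.3, 106.2]
wrist_force: [-3.1, -5.7, 7.4]
gripper_width: 0.0208
gripper_force: 29.7
```

>>> {"method": "play_rows", "body": {
  "deltas": [
    [[0.04,0,0],0.11,0.1],
    [[0.08,0,0],0.21,0.1]
  ]
}}

```text
time: 13.2
eef_pos: [0.4731, -0.0701, 0.1447]
ee_rot: [-179.9, 0.2, 104.5]
wrist_force: [-3.4, -6.8, 5.9]
gripper_width: 0.0212
gripper_force: 29.7
```

>>> {"method": "play_rows", "body": {
  "deltas": [
    [[0.04,0,0],0.11,0.1],
    [[0.08,0,0],0.21,0.1]
  ]
}}

```text
time: 13.4
eef_pos: [0.4722, -0.0669, 0.1445]
ee_rot: [-179.9, 0.2, 102.8]
wrist_force: [-3.0, -5.6, 5.7]
gripper_width: 0.021
gripper_force: 29.7
```

>>> {"method": "play_rows", "body": {
  "deltas": [
    [[0.04,0,0],0.11,0.1],
    [[0.08,0,0],0.21,0.1]
  ]
}}

```text
time: 13.6
eef_pos: [0.4713, -0.0638, 0.1444]
ee_rot: [-179.9, 0.2, 101.1]
wrist_force: [-3.8, -5.6, 4.8]
gripper_width: 0.0216
gripper_force: 29.7
```

>>> {"method": "play_rows", "body": {
  "deltas": [
    [[0.04,0,0],0.11,0.1],
    [[0.08,0,0],0.21,0.1]
  ]
}}

```text
time: 13.8
eef_pos: [0.4707, -0.0606, 0.1443]
ee_rot: [-179.9, 0.2, 99.4]
wrist_force: [-3.8, -6.1, 5.4]
gripper_width: 0.0213
gripper_force: 29.7
```

>>> {"method": "play_rows", "body": {
  "deltas": [
    [[0.04,0,0],0.11,0.1],
    [[0.08,0,0],0.21,0.1]
  ]
}}

```text
time: 14.0
eef_pos: [0.4701, -0.0575, 0.1443]
ee_rot: [-179.9, 0.2, 97.7]
wrist_force: [-2.5, -6.6, 4.3]
gripper_width: 0.0211
gripper_force: 29.7
```

>>> {"method": "play_rows", "body": {
  "deltas": [
    [[0.03,0,0],0.08,0.1],
    [[0.06,0,0],0.16,0.1]
  ]
}}

```text
time: 14.2
eef_pos: [0.4698, -0.0552, 0.1443]
ee_rot: [-179.9, 0.2, 96.5]
wrist_force: [-2.9, -5.9, 4.0]
gripper_width: 0.0208
gripper_force: 29.7
```

>>> {"method": "play_rows", "body": {
  "deltas": [
    [[0.03,0,0],0.08,0.1],
    [[0.06,0,0],0.16,0.1]
  ]
}}

```text
time: 14.4
eef_pos: [0.4695, -0.0528, 0.1443]
ee_rot: [-179.9, 0.2, 95.2]
wrist_force: [-4.1, -6.1, 5.0]
gripper_width: 0.021
gripper_force: 29.7
```

>>> {"method": "play_rows", "body": {
  "deltas": [
    [[0.03,0,0],0.08,0.1],
    [[0.06,0,0],0.16,0.1]
  ]
}}

```text
time: 14.6
eef_pos: [0.4692, -0.0504, 0.1443]
ee_rot: [-179.9, 0.2, 93.9]
wrist_force: [-3.6, -6.8, 4.6]
gripper_width: 0.021
gripper_force: 29.8
```

>>> {"method": "play_rows", "body": {
  "deltas": [
    [[0.03,0,0],0.08,0.1],
    [[0.06,0,0],0.16,0.1]
  ]
}}

```text
time: 14.8
eef_pos: [0.4691, -0.048, 0.1443]
ee_rot: [-179.9, 0.2, 92.6]
wrist_force: [-3.8, -6.1, 4.8]
gripper_width: 0.0212
gripper_force: 29.8
```

>>> {"method": "play_rows", "body": {
  "deltas": [
    [[0.03,0,0],0.08,0.1],
    [[0.06,0,0],0.16,0.1]
  ]
}}

```text
time: 15.0
eef_pos: [0.4689, -0.0456, 0.1443]
ee_rot: [-179.9, 0.2, 91.3]
wrist_force: [-4.3, -6.1, 5.5]
gripper_width: 0.0212
gripper_force: 29.8
```

>>> {"method": "play_rows", "body": {
  "deltas": [
    [[0.03,0,0],0.08,0.1],
    [[0.06,0,0],0.16,0.1]
  ]
}}

```text
time: 15.2
eef_pos: [0.4688, -0.0432, 0.1443]
ee_rot: [-179.9, 0.2, 90.1]
wrist_force: [-3.6, -5.2, 4.2]
gripper_width: 0.0209
gripper_force: 29.8
```

>>> {"method": "play_rows", "body": {
  "deltas": [
    [[0.03,0,0],0.08,0.1],
    [[0.06,0,0],0.16,0.1]
  ]
}}

```text
time: 15.4
eef_pos: [0.4688, -0.0408, 0.1442]
ee_rot: [-179.9, 0.2, 88.8]
wrist_force: [-3.8, -5.3, 4.5]
gripper_width: 0.0215
gripper_force: 29.8
```

>>> {"method": "play_rows", "body": {
  "deltas": [
    [[0.03,0,0],0.08,0.1],
    [[0.06,0,0],0.16,0.1]
  ]
}}

```text
time: 15.6
eef_pos: [0.4688, -0.0387, 0.1442]
ee_rot: [-179.9, 0.3, 87.5]
wrist_force: [-4.5, -8.1, 4.5]
gripper_width: 0.0209
gripper_force: 29.8
```

>>> {"method": "play_rows", "body": {
  "deltas": [
    [[0.025,0,0],0.07,0.1],
    [[0.025,0,0],0.07,0.1]
  ]
}}

```text
time: 15.8
eef_pos: [0.4688, -0.038, 0.1442]
ee_rot: [-179.9, 0.3, 87.0]
wrist_force: [-3.5, -8.2, 5.1]
gripper_width: 0.0213
gripper_force: 29.8
```

>>> {"method": "play_rows", "body": {
  "deltas": [
    [[0.025,0,0],0.07,0.1],
    [[0.025,0,0],0.07,0.1]
  ]
}}

```text
time: 16.0
eef_pos: [0.4689, -0.0374, 0.1442]
ee_rot: [-179.9, 0.4, 86.4]
wrist_force: [-4.2, -9.1, 4.8]
gripper_width: 0.021
gripper_force: 29.8
```

>>> {"method": "play_rows", "body": {
  "deltas": [
    [[0.025,0,0],0.07,0.1],
    [[0.025,0,0],0.07,0.1]
  ]
}}

```text
time: 16.2
eef_pos: [0.4689, -0.0367, 0.1442]
ee_rot: [-179.9, 0.4, 85.8]
wrist_force: [-4.9, -11.7, 3.5]
gripper_width: 0.0214
gripper_force: 29.8
```

>>> {"method": "play_rows", "body": {
  "deltas": [
    [[0.025,0,0],0.07,0.1],
    [[0.025,0,0],0.07,0.1]
  ]
}}

```text
time: 16.4
eef_pos: [0.4689, -0.0361, 0.1442]
ee_rot: [-179.9, 0.5, 85.3]
wrist_force: [-5.2, -13.1, 5.3]
gripper_width: 0.0213
gripper_force: 29.8
```

Side force now climbs steadily with no free travel, from 6 to 13 N, so the stop is at about 1.77 rad. I'll ease off slightly and press down in steps.

>>> {"method": "play_rows", "body": {
  "deltas": [
    [[-0.05,0,0],-0.14,0.1],
    [[-0.1,0,0],-0.28,0.1],
    [[-0.1,0,0.05],-0.28,0.1],
    [[-0.1,0,0.1],-0.28,0.1]
  ]
}}

```text
time: 16.8
eef_pos: [0.4684, -0.0381, 0.1413]
ee_rot: [-179.9, 0.2, 87.6]
wrist_force: [-10.7, -4.8, 16.3]
gripper_width: 0.021
gripper_force: 32.1
```

>>> {"method": "play_rows", "body": {
  "deltas": [
    [[0,0,0.04],0,0.1],
    [[0,0,0.08],0,0.1],
    [[0,0,0.08],0,0.1]
  ]
}}

```text
time: 17.1
eef_pos: [0.4684, -0.0382, 0.1382]
ee_rot: [-180.0, 0.2, 87.6]
wrist_force: [-9.5, -4.8, 11.8]
gripper_width: 0.0211
gripper_force: 31.5
```

>>> {"method": "play_rows", "body": {
  "deltas": [
    [[0,0,0.04],0,0.1],
    [[0,0,0.08],0,0.1],
    [[0,0,0.08],0,0.1]
  ]
}}

```text
time: 17.4
eef_pos: [0.4684, -0.0383, 0.1352]
ee_rot: [-180.0, 0.2, 87.6]
wrist_force: [-10.3, -6.4, 14.8]
gripper_width: 0.021
gripper_force: 31.9
```

>>> {"method": "play_rows", "body": {
  "deltas": [
    [[0,0,0.04],0,0.1],
    [[0,0,0.06],0,0.1],
    [[0,0,0.06],0,0.1]
  ]
}}

```text
time: 17.7
eef_pos: [0.4683, -0.0384, 0.133]
ee_rot: [-180.0, 0.2, 87.6]
wrist_force: [-10.0, -4.7, 16.6]
gripper_width: 0.0213
gripper_force: 32.6
```

Down 11 mm so far. I'll look while still gripping, then continue in 1 mm steps.

>>> {"method": "play_rows", "body": {
  "deltas": [
    [[0,0,0.03],0,0.1],
    [[0,0,0.03],0,0.1]
  ]
}}

```text
time: 17.9
eef_pos: [0.4683, -0.0384, 0.1318]
ee_rot: [-180.0, 0.2, 87.6]
wrist_force: [-11.7, -5.8, 16.6]
gripper_width: 0.0212
gripper_force: 32.5
```

>>> {"method": "play_rows", "body": {
  "deltas": [
    [[0,0,0.03],0,0.1],
    [[0,0,0.03],0,0.1]
  ]
}}

```text
time: 18.1
eef_pos: [0.4681, -0.0383, 0.1307]
ee_rot: [-180.0, 0.2, 87.6]
wrist_force: [-12.6, -6.1, 18.2]
gripper_width: 0.0207
gripper_force: 33.7
```

```bash
python3 -c "
from h import *
cv2.imwrite('pics/s4.png',cv2.hconcat([cv2.resize(optics.camera('scene')[150:270,180:380,::-1],(800,480))]))"
```

```text
(no output)
```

View pics/s4.png

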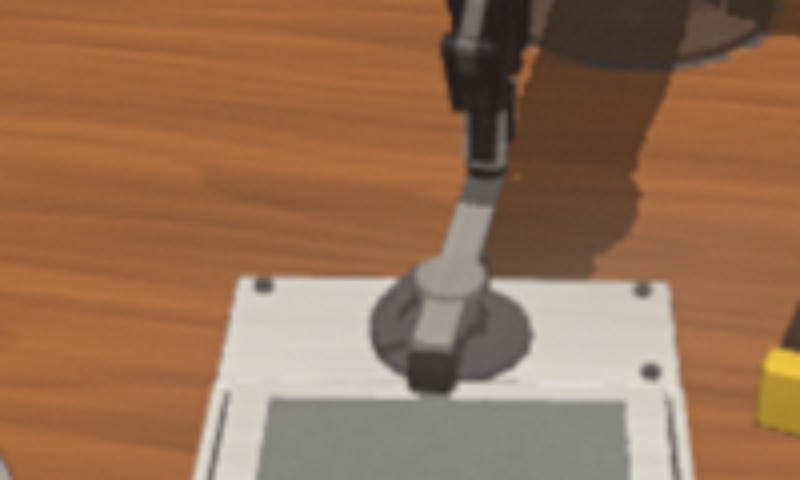

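The lever points along the housing's -x, held at the knob around (487,140) in the crop, and the lid is shut. Pressing on gently.

>>> {"method": "play_rows", "body": {
  "deltas": [
    [[0,0,0.03],0,0.1],
    [[0,0,0.03],0,0.1]
  ]
}}

```text
time: 18.35
eef_pos: [0.4679, -0.0383, 0.1302]
ee_rot: [-180.0, 0.2, 87.6]
wrist_force: [-15.9, -5.4, 24.3]
gripper_width: 0.0215
gripper_force: 35.6
```

>>> {"method": "play_rows", "body": {
  "deltas": [
    [[0,0,0.03],0,0.1],
    [[0,0,0.03],0,0.1]
  ]
}}

```text
time: 18.55
eef_pos: [0.4676, -0.0383, 0.1294]
ee_rot: [-180.0, 0.2, 87.6]
wrist_force: [-17.2, -5.2, 27.9]
gripper_width: 0.0212
gripper_force: 38.6
```

Force is rising steeply, so it's probably seated. I'll ease off, release, and check by pressing the knob's top with shut fingers. It should be at about 0.164 m if seated and about 0.176 m if not.

>>> {"method": "play_rows", "body": {
  "deltas": [
    [[0,0,-0.05],0,0.1],
    [[0,0,-0.08],0,0.1],
    [[0,0,-0.08],0,0.3],
    [[0,0,-0.08],0,0.5],
    [[0,0,-0.08],0,0.6],
    [[0,0,-0.08],0,0.6],
    [[0,0,-0.6],0,0.6],
    [[0,0,-1.4],0,0.6],
    [[0,0,-1.6],0,0.6],
    [[0,0,-1.6],0,0],
    [[0,0,-1.6],0,0],
    [[0,0,-1.6],0,0],
    [[0,0,-1.6],0,0],
    [[0,0,-1.6],0,0],
    [[0,0,-1.6],0,0]
  ]
}}

```text
time: 20.05
eef_pos: [0.4695, -0.0368, 0.1901]
ee_rot: [-180.0, -0.0, 87.6]
wrist_force: [-0.2, -0.1, 0.0]
gripper_width: 0.0001
gripper_force: 0.0
```

```bash
python3 -c "
from h import *
cv2.imwrite('pics/s5.png',cv2.resize(optics.camera('scene')[150:270,180:380,::-1],(800,480)))"
```

```text
(no output)
```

View pics/s5.png

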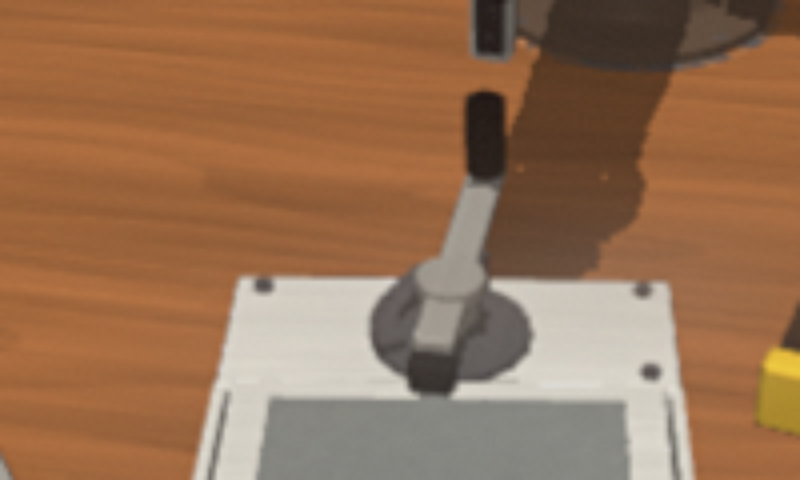

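The knob (485,135 in the crop) is free and the shut fingers are straight above it. Now I'll probe its top.

>>> {"method": "play_rows", "body": {
  "deltas": [
    [[0,0,0.15],0,0],
    [[0,0,0.28],0,0],
    [[0,0,0.33],0,0],
    [[0,0,0.33],0,0]
  ]
}}

```text
time: 20.5
eef_pos: [0.4693, -0.0368, 0.1767]
ee_rot: [-179.9, -0.0, 87.6]
wrist_force: [-0.0, 0.4, -0.3]
gripper_width: -0.0002
gripper_force: 0.0
```

>>> {"method": "play_rows", "body": {
  "deltas": [
    [[0,0,0.05],0,0],
    [[0,0,0.1],0,0],
    [[0,0,0.1],0,0]
  ]
}}

```text
time: 20.8
eef_pos: [0.4696, -0.0368, 0.1731]
ee_rot: [-180.0, -0.0, 87.6]
wrist_force: [0.6, 1.1, -0.3]
gripper_width: 0.0
gripper_force: 0.0
```

>>> {"method": "play_rows", "body": {
  "deltas": [
    [[0,0,0.05],0,0],
    [[0,0,0.1],0,0],
    [[0,0,0.1],0,0]
  ]
}}

```text
time: 21.1
eef_pos: [0.4695, -0.0368, 0.169]
ee_rot: [-180.0, -0.0, 87.6]
wrist_force: [-0.4, 0.7, -0.5]
gripper_width: -0.0001
gripper_force: 0.0
```

Free down to 0.169 m, so the lever is well below the cam's top. Continuing to contact.

>>> {"method": "play_rows", "body": {
  "deltas": [
    [[0,0,0.04],0,0],
    [[0,0,0.08],0,0],
    [[0,0,0.08],0,0]
  ]
}}

```text
time: 21.4
eef_pos: [0.4695, -0.0368, 0.1658]
ee_rot: [-180.0, -0.0, 87.6]
wrist_force: [-1.1, 0.3, 0.2]
gripper_width: 0.0001
gripper_force: 0.0
```

>>> {"method": "play_rows", "body": {
  "deltas": [
    [[0,0,0.03],0,0],
    [[0,0,0.06],0,0],
    [[0,0,0.06],0,0]
  ]
}}

```text
time: 21.7
eef_pos: [0.4696, -0.0368, 0.1636]
ee_rot: [-180.0, -0.0, 87.6]
wrist_force: [-0.1, 0.3, 0.5]
gripper_width: 0.0002
gripper_force: 0.2
```

>>> {"method": "play_rows", "body": {
  "deltas": [
    [[0,0,0.025],0,0],
    [[0,0,0.05],0,0],
    [[0,0,0.05],0,0]
  ]
}}

```text
time: 22.0
eef_pos: [0.4691, -0.0368, 0.1625]
ee_rot: [-180.0, -0.0, 87.6]
wrist_force: [-5.2, 0.1, 7.8]
gripper_width: -0.0002
gripper_force: 4.0
```

Contact is at 0.1636 m, which is lift ≈ -4 mm. One confirming press to about 20 N, then I'll retreat.

>>> {"method": "play_rows", "body": {
  "deltas": [
    [[0,0,0.03],0,0],
    [[0,0,0.06],0,0],
    [[0,0,0.06],0,0]
  ]
}}

```text
time: 22.3
eef_pos: [0.4685, -0.0367, 0.1613]
ee_rot: [-180.0, 0.0, 87.6]
wrist_force: [-10.1, 1.1, 17.9]
gripper_width: 0.0002
gripper_force: 9.1
```

>>> {"method": "play_rows", "body": {
  "deltas": [
    [[0,0,-0.3],0,0],
    [[0,0,-1.0],0,0],
    [[0,0,-2.0],0,0],
    [[0,0,-2.5],0,0],
    [[0,0,-2.5],0,0],
    [[0,0,-2.5],0,0]
  ]
}}

```text
time: 22.9
eef_pos: [0.47, -0.0368, 0.2593]
ee_rot: [180.0, 0.0, 87.6]
wrist_force: [-0.5, 0.1, -0.1]
gripper_width: -0.0001
gripper_force: 0.0
```

```bash
python3 -c "
from h import *
s=bot.sense();print(s['eef_pos'],s['wrist_force'],s['qvel'])
cv2.imwrite('pics/s6.png',optics.camera('scene')[:,:,::-1])"
```

```text
[ 0.47000984 -0.03684969  0.25932541] [-0.50394242  0.14040072 -0.06620261] [ 0.06742572  0.60633112 -2.05990278 -0.39154305  0.07866613  0.05004616]
```

View pics/s6.png

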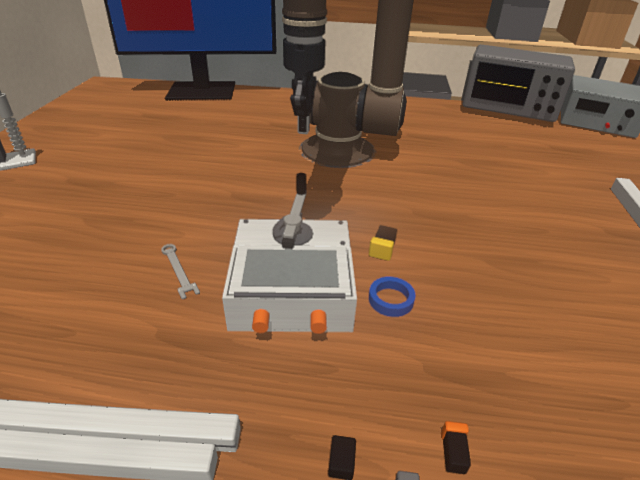

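The lid is flat shut, the knob sits at (301,184), and the plug (383,243), tape (391,296) and wrench (180,272) haven't moved. The gripper is clear, so I'm handing in.

```bash
python3 -c "
from cell import bot
print(bot.close_job())"
```

```text
the job is handed in; nothing more can be done
None
```

The lid is shut, the lever is turned to the stop (felt at about 1.77 rad) and seated in the notch about 4 mm below its start level, and the job is handed in; wrist force readings on the lever stayed under 35 N, the bystanders did not move, and no verdict was returned.

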